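# Hardness reading on plied test plates

## Robot

A 6-joint arm with a two-finger parallel gripper is mounted at the origin on a cart in front of the work surface, level with it; the furniture and walls round the work are solid. World frame = base frame: x ahead of the robot, y to its left, z up, the work surface at z = 0. Lengths are in m, angles in rad, forces in N, time in s.
With the tool pointing down it reaches from about 0.275 to 0.875 m from the base axis. Payload 12.5 kg.
Tool frame: the origin (TCP) lies between the finger pads, 19 mm behind the fingertips; this is the grasp point; z points along the fingers, y is the line along which they close (so a half turn about z gives the same grasp; the last joint's range is limited). The gripper opens to 85 mm and grips with 20 to 120 N. Pads are 22 mm wide; open, the fingers measure 114 mm over their backs; the gripper's body (76 mm by 85 mm) begins 54 mm behind the grasp point. The pads swing forward as they close: fully open they stand 13 mm farther back than shut.
Start: joints at [1.163, 0.351, 1.652, -0, 1.139, -0.085], TCP at [0.174, 0.522, 0.25] pointing down, gripper open.
Joint ranges: [-2.75, 2.75], [-0.79, 2.1], [0.01, 2.65], [-1.57, 4.71], [0.07, 3.14], [-2.87, 2.87]. Speed limits (rad/s): [2.22, 2.22, 2.79, 3.14, 3.14, 3.14].

## Interface

Orientations are given as a 3x3 rotation matrix whose columns are the frame's x, y, z axes.
In Python, from bench import manip gives the robot as it stands. Calls block until the motion is done:
- manip.move_ptp(position, orientation): joint-space move of the TCP to a pose.
- manip.move_l(position, attitude=None, max_speed=0.15): straight line of the TCP; attitude=None keeps the orientation; max_speed is the mean speed in m/s.
- manip.move_j(angles): joint-space move.
- manip.set_gripper(opening, effort=None): opening from 0.0 (shut) to 1.0 (fully open); effort is the grip in N (None keeps the last); returns when the fingers have stopped.
- manip.dwell(seconds).
- manip.inverse_kinematics(position, orientation): joint angles nearest the present ones, or None.
- manip.grab_frame(name): name is "scene" or "top" or "wrist"; returns (picture, depth): 400x640x3 uint8, red, green, blue; 400x640 float32, m along the optical axis (not along the pixel's ray), 0 where there is no reading.
- manip.get_calibration(name): a dict with "camera_matrix" (3x3 intrinsics, pixels), "k1" (the pictures are not rectified: a ray, as slopes to the right and down, at radius r is drawn at 1 + k1 r^2 times it, then the intrinsics apply), "R" (3x3) and "t" (3): a world point X has camera coordinates R X + t. Camera axes: x right, y down, z forward; pixel columns grow to the right and rows downward; lengths in m; the calibration is good to about 2 mm. A picture is of the moment at which its call begins: read the wrist's pose just before it. get_calibration takes no time and is no camera call; for the wrist camera it gives the pose at the moment of the call.
A pose or a line that the arm cannot do raises manip.Unreachable and nothing moves.
- manip.sign_off(): hands the job in; it is judged then, once.
Trained networks look in the newest picture that a camera, given by its name, has taken for a name from the list of things; names that differ only in an ending like _2 or _b are one class to them, and where a whole thing is asked for, a point or a joint stands for the part that bears it (a point fixed in the world has none). Each returns a list of dicts, best first, with "confidence" (0 to 1); they miss things now and then, are a little off and sometimes report something else, mostly with a low value. They report only what shows in the picture. A call takes as long as a camera call. They do not tell look-alikes from the thing itself.
- manip.look_for(camera, name): "at" ([x, y, z] in m, in world coordinates, good to about 4 mm: the middle of the surface that is visible of it).
Readings, each from a call of its own:
- manip.current_time(): time.
- manip.current_qpos(): joint angles.
- manip.current_joint_vel(): joint speeds.
- manip.current_joint_torque(): joint torques, N m.
- manip.current_ee_pos(): TCP position.
- manip.current_tcp_rot(): TCP orientation.
- manip.current_force(): force on the tool from outside, world axes, zero at the start.
- manip.current_ft_torque(): the same for the moment, N m.
- manip.current_grip_width(): opening from 0.0 (shut) to 1.0 (fully open).
- manip.current_grip_force(): force on a finger pad.
Only numpy, scipy, OpenCV 4.12 (cv2) and the standard library are available. Lean on these libraries where they do the work, as an engineer would, in place of code of your own. Each camera call takes 0.05 s, during which the arm holds its last target. There are 200 camera calls.

## Task

Take a hardness reading on the tooling-board test plates: one plate alone is too thin for the gauge, so first pile the three tan plates squarely, edges flush, flat on the table with the ring-marked plate on top and its mark upwards, and let go of them. Then lift the dial gauge out of its wooden rest and, holding it upright, press its foot gently (about 10 N, never more than 25 N at the reading) inside the pencilled ring until the plunger is fully in and the foot sits flat on the plate. Finish like that, still holding the gauge pressed on the ring for the reading, with the other things on the table left where they are.

Things in the scene. Friction and masses are not known exactly. Their poses are not given: they have to be found in the camera images.
- plate_a: Plain tan tooling-board test plate, 50 x 76 x 10 mm (x 50, y 76), 50 g, loose, lying flat on the table. Origin: centre of its underside; y along the 76 mm length, z up. One of two alike; either may be lowest.
- plate_b: Plain tan tooling-board test plate, 50 x 76 x 10 mm (x 50, y 76), 50 g, loose, lying flat on the table. Origin: centre of its underside; y along the 76 mm length, z up. The other of the two.
- plate_ring: Marked tan tooling-board test plate, 50 x 76 x 10 mm (x 50, y 76), 50 g, loose, lying flat on the table. Origin: centre of its underside; y along the 76 mm length, z up. Like the plain ones, but its upper face bears a dark pencilled ring with a small cross at its centre, off the plate's middle.
- ring (a point): Centre of the pencilled ring, on the upper face of the marked plate, 18 mm from the plate's centre along its +y. The ring is 26 mm in inner diameter.
- gauge: Hand-held dial hardness gauge, 138 mm tall, 0.29 kg, upright in its rest at the start, dial to its -x. Origin: centre of the flat underside of its foot; z up. Foot and stem 16 mm in diameter, z 0 to 34 mm; collar 30 mm in diameter, z 34 to 41, sits on top of the rest; black dial case 56 mm in diameter (across y), 27 mm thick (x), z 40 to 96; grip block above.
- grip (a point): Point in the gauge's black ribbed grip block on the gauge's axis, 122 mm above the underside of the foot. The block measures 28 mm along the gauge's x, 26 mm along y, z 98 to 138, and can be held by either pair of faces; with the TCP at this point the fingertips clear the dial case.
- foot (a point): Centre of the flat underside of the gauge's foot (the gauge's origin). The plunger tip starts 5 mm below it.
- plunger (a joint): Travel of the gauge's spring plunger, a 5 mm brass pin in the middle of the foot: 0 sticking out 5 mm, 0.005 m fully in (flush with the foot; pointer turned 4.2 rad). The spring takes 1 N to start and 4.6 N fully in; beyond that the rigid foot carries the load.
- gauge_rest: Fixed beech block 70 x 70 x 46 mm with an upright bore, 18.4 mm wide, right through its middle, in which the gauge's stem hangs; lift the gauge 40 mm or more straight up to clear it. Origin: centre of its underside.
- shellac_tin: Bystander: round metal tin with a cap, loose; leave it alone.
- clay_ball: Bystander: ball of brown clay, loose; leave it alone.
- cast_egg_3: Bystander: plaster egg, loose; leave it alone.
- sanding_block: Bystander: wooden sanding block, loose; leave it alone.
- bar_offcut: Bystander: long plaster bar, loose; leave it alone.
- brush_small: Bystander: small brush, loose; leave it alone.
- modelling_tool: Bystander: thin wooden modelling tool, loose; leave it alone.
Not all that is in view belongs to the job. Leave any pink look-alike of the plate_ring alone.

How it is judged:
By the outcome, as a careful person would: the job done as asked, in the order asked, and still so for the second after the job is handed in, while the arm keeps its last pose, push and grip.
It also fails if it takes over 67 s, if anything falls off the work surface, if the arm or the gripper's body presses on something with over 40 N, if the wrist force passes 120 N, or if a joint passes its speed limit or range.

## Working session

There is one attempt and no reset: what is moved stays moved. The work goes in short steps, each a Python script; the robot and the scene stay as the last script left them, time stands still between calls to the robot, and variables do not carry over. Pictures are saved under pics/ and viewed, at most 10 in all, crops included, and the job is handed in when it is done.

```bash
mkdir -p pics; ls
python3 - <<'E'
from bench import manip
import cv2,numpy as np
for c in ("top","scene"):
    p,d=manip.grab_frame(c); cv2.imwrite(f"pics/{c}0.png",p[:,:,::-1]); np.save(f"{c}0.npy",d); np.save(f"{c}0_rgb.npy",p)
    k=manip.get_calibration(c); print(c,{a:np.round(b,4).tolist() for a,b in k.items()})
    for n in ("plate_a","plate_ring","gauge","grip","ring","gauge_rest"):
        for r in manip.look_for(c,n)[:5]: print(n,np.round(r["at"],3),round(r["confidence"],2))
print(manip.current_time())
E
```

```text
pics
top {'camera_matrix': [[380.0474, 0.0, 325.3824], [0.0, 380.0474, 201.9761], [0.0, 0.0, 1.0]], 'k1': -0.0384, 'R': [[0.0053, -1.0, -0.0022], [-0.9937, -0.0051, -0.1122], [0.1122, 0.0027, -0.9937]], 't': [-0.0122, 0.5496, 0.9208]}
plate_a [ 0.632 -0.034  0.008] 0.63
plate_a [ 0.455 -0.134  0.006] 0.56
plate_ring [0.497 0.1   0.008] 0.67
plate_ring [ 0.454 -0.13   0.009] 0.66
plate_ring [ 0.446 -0.01   0.011] 0.61
gauge [0.507 0.274 0.12 ] 0.62
grip [0.507 0.269 0.119] 0.83
grip [0.64  0.16  0.036] 0.32
ring [ 0.449 -0.006  0.013] 0.85
ring [0.498 0.104 0.012] 0.72
ring [ 0.609 -0.172  0.03 ] 0.33
gauge_rest [0.496 0.267 0.051] 0.69
scene {'camera_matrix': [[453.5189, 0.0, 318.2005], [0.0, 453.5189, 198.5144], [0.0, 0.0, 1.0]], 'k1': -0.045, 'R': [[0.6964, -0.7175, -0.0139], [-0.3045, -0.2779, -0.9111], [0.6498, 0.6387, -0.412]], 't': [-0.3704, 0.2777, 0.8553]}
plate_a [ 0.446 -0.14   0.011] 0.79
plate_a [ 0.633 -0.039  0.008] 0.69
plate_a [0.495 0.274 0.097] 0.45
plate_ring [0.495 0.1   0.012] 0.88
plate_ring [ 0.441 -0.011  0.01 ] 0.71
gauge [0.496 0.271 0.098] 0.9
grip [0.498 0.277 0.098] 0.93
ring [0.493 0.094 0.009] 0.74
ring [ 0.445 -0.01   0.011] 0.63
gauge_rest [0.486 0.263 0.032] 0.71
gauge_rest [0.5   0.274 0.097] 0.68
0.7
```

View pics/top0.png

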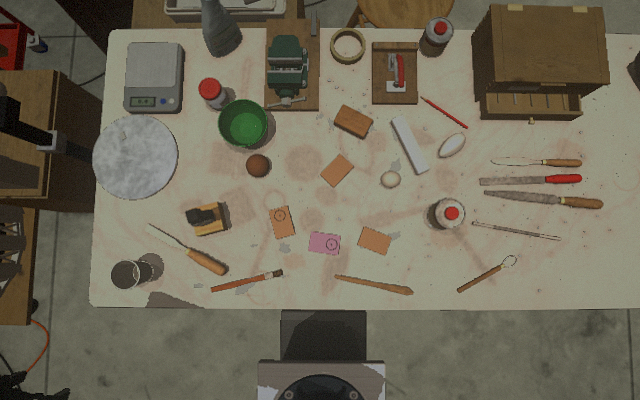

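View pics/scene0.png

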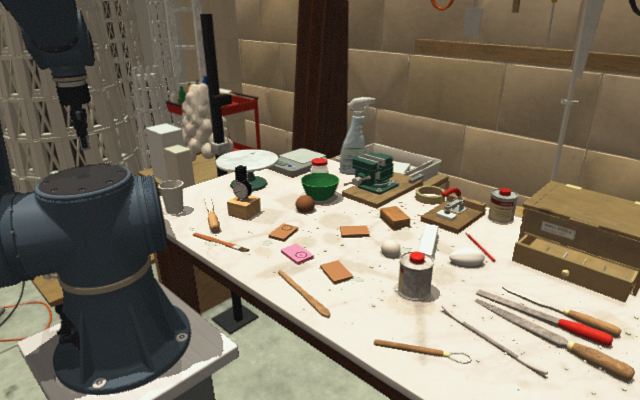

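The top view shows three tan plates: ringed at px (281,222), plain at (337,170) and plain at (374,241). There is also a pink ringed look-alike at (324,243). The tan ringed plate at (281,222) fits plate_ring and the pink one stays put. The gauge in its rest is at (207,217). I'll segment the plates and confirm in a crop.

```bash
cat > h.py <<'E'
from bench import manip
import cv2,numpy as np
def to_world(px,k,z):
    """pixels -> world points on the plane at height z"""
    D=np.array([k["k1"],0,0,0,0.]); R=np.array(k["R"]);t=np.array(k["t"])
    s=cv2.undistortPoints(np.float64(px).reshape(-1,1,2),np.array(k["camera_matrix"]),D).reshape(-1,2)
    d=np.c_[s,np.ones(len(s))]@R; c=-R.T@t
    return (c+d*((z-c[2])/d[:,2])[:,None])
def tan_mask(p):
    h=cv2.cvtColor(p,cv2.COLOR_RGB2HSV)
    return cv2.inRange(h,(6,70,90),(18,190,255))
def plates(p,k,z=0.01,amin=250):
    m=cv2.morphologyEx(tan_mask(p),cv2.MORPH_CLOSE,np.ones((5,5)))
    out=[]
    for c in cv2.findContours(m,cv2.RETR_EXTERNAL,cv2.CHAIN_APPROX_NONE)[0]:
        if cv2.contourArea(c)<amin: continue
        w=to_world(c.reshape(-1,2),k,z)[:,:2]
        (cx,cy),(a,b),th=cv2.minAreaRect(np.float32(w*1000))
        th=np.deg2rad(th)
        if a>b: a,b,th=b,a,th+np.pi/2
        # th = direction of the short (x) axis
        th=(th+np.pi/2)%np.pi-np.pi/2
        out.append((cx/1e3,cy/1e3,a,b,th,c.reshape(-1,2).mean(0)))
    return out
def down(th):
    """tool pointing down, closing line (y) at angle th"""
    y=np.array([np.cos(th),np.sin(th),0]);z=np.array([0,0,-1.]);return np.c_[np.cross(y,z),y,z]
E
python3 - <<'E'
from h import *
p=np.load("top0_rgb.npy");k=manip.get_calibration("top")
for o in plates(p,k): print(np.round(o[:5],3),o[5].round())
for (u,v) in [(281,222),(337,170),(374,241)]: print(cv2.cvtColor(p,cv2.COLOR_RGB2HSV)[v-3,u+3])
c=p[150:270,190:400]; cv2.imwrite("pics/crop1.png",cv2.resize(c,(798,456),interpolation=cv2.INTER_CUBIC)[:,:,::-1])
E
```

```text
[ 3.48000e-01 -1.31000e-01  1.87410e+01  2.02564e+02 -2.21000e-01] [373. 284.]
[  0.397   0.292  24.688 104.476  -0.495] [206. 262.]
[ 0.454 -0.133 51.333 76.813 -0.375] [374. 241.]
[  0.38    0.791  73.604 294.136   1.569] [ 21. 274.]
[ 0.5    0.103 49.975 76.977 -1.29 ] [281. 222.]
[ 0.507  0.297 74.122 76.982 -1.35 ] [207. 217.]
[ 5.59000e-01 -6.72000e-01  3.50420e+01  1.18646e+02 -3.60000e-02] [579. 201.]
[ 6.3500e-01 -3.7000e-02  4.9823e+01  7.7704e+01  7.9500e-01] [336. 170.]
[ 0.661 -0.635 65.865 91.332  0.655] [564. 164.]
[  0.68    0.791  66.548 190.498  -0.745] [ 24. 154.]
[ 7.6500e-01 -8.0000e-02  6.4276e+01  9.3167e+01 -4.7200e-01] [353. 122.]
[ 8.20000e-01 -5.47000e-01  5.48080e+01  2.23069e+02  1.00000e-03] [527. 103.]
[  0.83    0.817 152.303 167.911   1.557] [29. 95.]
[  0.905  -0.196 122.123 171.048   1.558] [396.  69.]
[ 9.91000e-01 -6.23000e-01  2.31957e+02  3.18831e+02  1.00000e-03] [541.  42.]
[ 1.06700e+00 -2.26000e-01  9.56880e+01  2.63325e+02  1.40000e-02] [403.  12.]
[ 9.43000e-01  9.10000e-02  1.84206e+02  3.21917e+02 -1.35200e+00] [290.  54.]
[1.07400e+00 4.40000e-01 8.33440e+01 1.27794e+02 1.60000e-02] [160.  18.]
[ 14 132 137]
[ 13 136 146]
[ 13 128 152]
```

View pics/crop1.png

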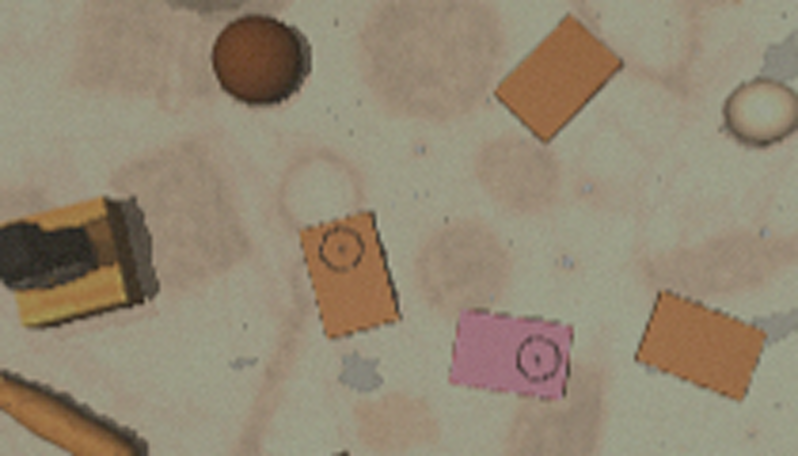

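Confirmed: the tan ringed plate at crop (350,275) is plate_ring, and the pink one at (510,355) is the decoy. The base of the pile will be the far plain plate at (0.635,-0.037), so I'll carry the other plain plate onto it.

```bash
cat >> h.py <<'E'
def yaw_pose(pos,th):
    q0=np.array(manip.current_qpos()); best=None
    for t in (th,th+np.pi):
        q=manip.inverse_kinematics(pos,down(t))
        if q is not None and abs(q[5])<2.7:
            c=np.abs(np.array(q)-q0).max()
            if best is None or c<best[0]: best=(c,t)
    return down(best[1])
def goto(x,y,z,th): manip.move_ptp([x,y,z],yaw_pose([x,y,z],th))
def lin(x,y,z,v=0.15): manip.move_l([x,y,z],max_speed=v)
def st(s=""): print(s,"t",round(manip.current_time(),2),"ee",np.round(manip.current_ee_pos(),4),"F",np.round(manip.current_force(),1),"w",round(manip.current_grip_width(),3),"gf",round(manip.current_grip_force(),1))
E
cat > s1.py <<'E'
from h import *
st()
x,y,th=0.454,-0.133,-0.375
goto(x,y,0.08,th); manip.set_gripper(0.8,30)
lin(x,y,0.020); st("low")
manip.set_gripper(0.0,30); st("grip")
lin(x,y,0.08); st("up")
p,_=manip.grab_frame("top"); k=manip.get_calibration("top"); np.save("top1.npy",p)
for o in plates(p,k):
    if 45<o[2]<56 and 70<o[3]<84: print(np.round(o[:5],4))
bx,by,bt=0.635,-0.037,0.795
goto(bx,by,0.08,bt); lin(bx,by,0.036,0.1); st("above"); 
z=0.036
f0=np.array(manip.current_force())[2]
while z>0.026:
    z-=0.001; lin(bx,by,z,0.03); f=manip.current_force()[2]-f0
    if abs(f)>3: break
st("touch")
E
python3 s1.py
```

```text
t 0.7 ee [0.1744 0.5216 0.25  ] F [ 0.1 -0.4  0.6] w 1.001 gf 0.0
low t 4.16 ee [ 0.4541 -0.1331  0.0203] F [-0.9  1.   0.1] w 0.798 gf 0.0
grip t 4.48 ee [ 0.4546 -0.1332  0.0212] F [-0.9 -0.6  5.2] w 0.575 gf 30.3
up t 5.03 ee [ 0.4539 -0.133   0.08  ] F [ 0.2 -0.2 -0.6] w 0.57 gf 31.1
[ 0.5003  0.1029 50.2293 76.95   -1.2868]
[ 6.35000e-01 -3.70000e-02  4.98229e+01  7.76936e+01  7.95000e-01]
above t 6.56 ee [ 0.635  -0.0372  0.036 ] F [ 0.3  0.5 -0.6] w 0.572 gf 31.1
touch t 7.81 ee [ 0.6351 -0.037   0.0313] F [-1.4  0.5  3.4] w 0.569 gf 31.5
```

```bash
cat > s2.py <<'E'
from h import *
bx,by,bt=0.635,-0.037,0.795
manip.set_gripper(0.75,20); lin(bx,by,0.025,0.1); manip.set_gripper(0.0,20); st("sq")
manip.set_gripper(0.75,30); lin(bx,by,0.09); st()
x,y,th=0.500,0.103,-1.288
goto(x,y,0.08,th); manip.set_gripper(0.8,30)
lin(x,y,0.0215); manip.set_gripper(0.0,30); st("grip")
lin(x,y,0.09); st("up")
p,_=manip.grab_frame("top"); k=manip.get_calibration("top")
for o in plates(p,k,0.02):
    if 45<o[2]<56 and 70<o[3]<84: print(np.round(o[:5],4))
goto(bx,by,0.09,bt); lin(bx,by,0.046,0.1); st("above"); 
z=0.046
f0=np.array(manip.current_force())[2]
while z>0.036:
    z-=0.001; lin(bx,by,z,0.03); f=manip.current_force()[2]-f0
    if abs(f)>3: break
st("touch")
manip.set_gripper(0.75,20); lin(bx,by,0.025,0.1); manip.set_gripper(0.0,20); st("sq x")
manip.set_gripper(0.75,20); lin(bx,by,0.10); st()
goto(bx,by,0.10,bt+np.pi/2); manip.set_gripper(1.0,20); lin(bx,by,0.13)
p,_=manip.grab_frame("wrist"); cv2.imwrite("pics/wr1.png",p[:,:,::-1]); st()
for c in ("top",):
    p,_=manip.grab_frame(c)
    for o in plates(p,manip.get_calibration(c),0.03):
        if 45<o[2]<56 and 70<o[3]<84: print(np.round(o[:5],4))
E
python3 s2.py
```

```text
sq t 8.63 ee [ 0.635 -0.037  0.025] F [ 0.1 -0.3 -0.6] w 0.584 gf 21.3
 t 9.51 ee [ 0.6347 -0.037   0.0895] F [-0.7 -0.3 -0.6] w 0.751 gf 0.0
grip t 11.4 ee [0.5007 0.103  0.0228] F [-1.5 -0.8  5.4] w 0.569 gf 30.0
up t 12.01 ee [0.4998 0.103  0.0897] F [-0.5 -0.7 -0.7] w 0.566 gf 31.1
[ 6.35200e-01 -3.70000e-02  4.92807e+01  7.68914e+01  7.83900e-01]
above t 13.45 ee [ 0.6351 -0.0368  0.0461] F [ 0.2 -0.7 -0.3] w 0.567 gf 31.1
touch t 14.45 ee [ 0.6351 -0.037   0.0428] F [-3.1  0.   7.7] w 0.567 gf 32.1
sq x t 15.33 ee [ 0.6351 -0.037   0.0252] F [-0.5  0.  -1.6] w 0.578 gf 22.1
 t 16.27 ee [ 0.6346 -0.0369  0.0993] F [-0.7 -0.3 -0.4] w 0.748 gf 0.0
 t 18.43 ee [ 0.6349 -0.037   0.1298] F [-0.4 -0.5 -0.6] w 1.003 gf 0.0
```

View pics/wr1.png

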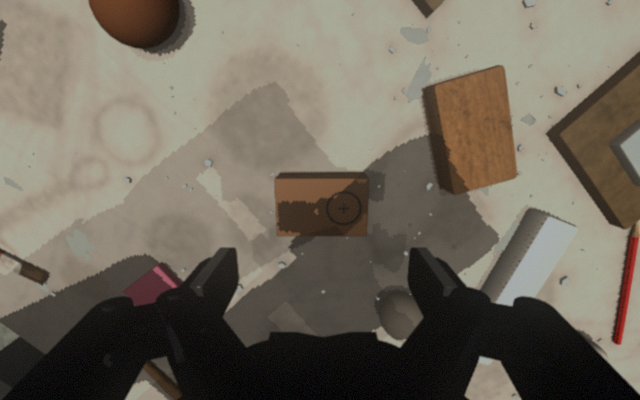

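The wrist picture shows the squared pile at px (276–369, 173–236) with the ring face up at (344,208). The open fingers straddle it centrally. Next is the lengthwise squeeze.

```bash
cat > s3.py <<'E'
from h import *
bx,by,bt=0.635,-0.037,0.795
lin(bx,by,0.056); f0=np.array(manip.current_force()); z=0.056
while z>0.0131:
    z-=0.003; lin(bx,by,z,0.08); f=np.array(manip.current_force())-f0
    if abs(f[2])>3: print("contact",f); break
st("low")
if z<0.024:
    if abs(f[2])>3: z+=0.002; lin(bx,by,z,0.05)
    manip.set_gripper(0.0,20); st("sq y")
    manip.set_gripper(1.0,20); st()
lin(bx,by,0.13); 
goto(0.5,0.15,0.3,0)
p,d=manip.grab_frame("top"); cv2.imwrite("pics/top3.png",p[:,:,::-1]); np.save("top3.npy",p); k=manip.get_calibration("top")
for o in plates(p,k,0.03):
    if 45<o[2]<56 and 70<o[3]<84: print(np.round(o[:5],4))
print([(np.round(r["at"],4),round(r["confidence"],2)) for r in manip.look_for("top","ring")])
st()
E
python3 s3.py
```

```text
low t 22.87 ee [ 0.6349 -0.037   0.0108] F [ 1.  0. -0.] w 1.001 gf 0.0
sq y t 23.1 ee [ 0.635 -0.037  0.011] F [-0.9 -0.5  1. ] w 0.886 gf 24.7
 t 23.37 ee [ 0.635 -0.037  0.011] F [-0.6 -0.1 -0.6] w 0.997 gf 0.0
[ 6.35500e-01 -3.83000e-02  4.88322e+01  7.48506e+01  7.95100e-01]
[(array([ 0.45  , -0.0026,  0.0107]), 0.95), (array([ 0.6315, -0.0388,  0.032 ]), 0.75)]
 t 25.52 ee [0.5004 0.1493 0.2989] F [-0.4 -0.6  0. ] w 1.001 gf 0.0
```

```bash
cat > s4.py <<'E'
from h import *
goto(0.507,0.272,0.27,0.22)
k=manip.get_calibration("wrist"); p,d=manip.grab_frame("wrist")
np.savez("wr2.npz",p=p,d=d,R=k["R"],t=k["t"],K=k["camera_matrix"],k1=k["k1"])
R=np.array(k["R"]);t=np.array(k["t"]);v,u=np.nonzero(d>0)
s=cv2.undistortPoints(np.float64(np.c_[u,v]).reshape(-1,1,2),np.array(k["camera_matrix"]),np.array([k["k1"],0,0,0,0.])).reshape(-1,2)
X=(np.c_[s,np.ones(len(s))]*d[v,u][:,None]-t)@R
def box(lo,hi,n):
    m=(X[:,2]>lo)&(X[:,2]<hi)&(np.hypot(X[:,0]-.507,X[:,1]-.272)<0.06)
    if m.sum()<20: print(n,"few",m.sum());return
    r=cv2.minAreaRect(np.float32(X[m][:,:2]*1000)); print(n,m.sum(),np.round(r[0],1),np.round(r[1],1),round(r[2],1),"z",X[m][:,2].mean().round(4),"uv",u[m].mean().round(),v[m].mean().round())
box(.144,.157,"top of grip"); box(.11,.157,"grip"); box(.055,.105,"dial"); box(.041,.051,"rest"); st()
q=np.load("top3.npy"); kt=manip.get_calibration("top")
a=cv2.resize(p[:, 160:480],(384,480)); 
c=cv2.resize(q[145:195,310:365],(396,360),interpolation=cv2.INTER_CUBIC); c=cv2.copyMakeBorder(c,0,120,0,0,cv2.BORDER_CONSTANT)
cv2.imwrite("pics/mix.png",np.hstack([a,c])[:,:,::-1])
for sg in (1,-1):
    w=np.array([0.635-sg*.018*.7138,-.037+sg*.018*.7003,.03])
    pc=R@w; cam=np.array(kt["R"])@w+np.array(kt["t"]); print(sg,w,(np.array(kt["camera_matrix"])@(cam/cam[2]))[:2].round(1))
E
python3 s4.py
```

```text
top of grip 932 [504.2 284.9] [27.9 26.3] 18.6 z 0.1492 uv 324.0 186.0
grip 1105 [504.3 285.1] [28.3 26.6] 18.9 z 0.1462 uv 323.0 183.0
dial 453 [496.  302.9] [28.  16.9] 20.5 z 0.0968 uv 321.0 156.0
rest 1909 [504.  284.9] [70.1 70.1] 15.1 z 0.0456 uv 324.0 162.0
 t 26.13 ee [0.5073 0.2715 0.2696] F [-0.3  0.4 -0.4] w 1.001 gf 0.0
1 [ 0.6221516 -0.0243946  0.03     ] [331.5 173.5]
-1 [ 0.6478484 -0.0496054  0.03     ] [341.5 163.6]
```

View pics/mix.png

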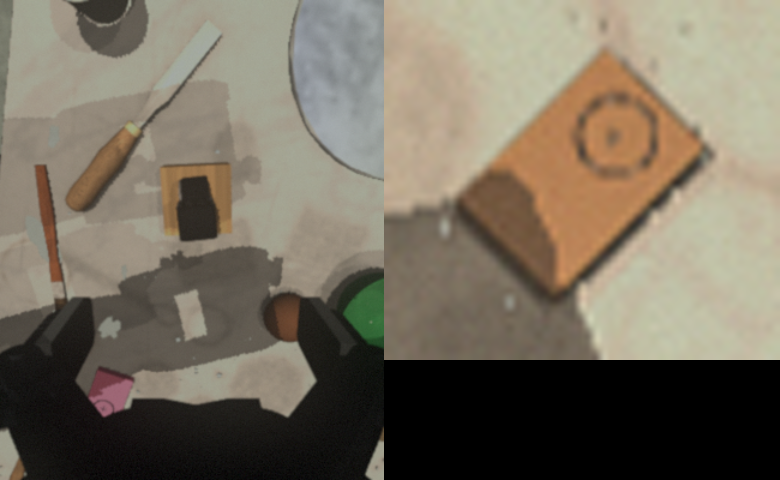

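The tan pile is square and the ring is at crop (617,136), i.e. world (0.648,-0.050). The gauge grip block is centred at (0.504,0.285), its size and height match the given numbers, and its yaw is 18.8°. I'll grasp it, lift it and carry it over the ring.

```bash
cat > s5.py <<'E'
from h import *
x,y,th=0.5043,0.285,np.deg2rad(18.8)
goto(x,y,0.23,th); manip.set_gripper(0.75,60)
lin(x,y,0.134,0.12); st("low"); manip.set_gripper(0.0,60); st("grip")
lin(x,y,0.15,0.05); st("lift"); lin(x,y,0.255,0.15); st("up")
rx,ry=0.6478,-0.0496
R=manip.current_tcp_rot()
goto(rx,ry,0.255,np.arctan2(R[1][1],R[0][1])); lin(rx,ry,0.175); manip.dwell(.3); st("above")
np.save("f0.npy",manip.current_force())
p,_=manip.grab_frame("wrist"); q,_=manip.grab_frame("scene")
q=cv2.resize(q[130:290,220:420],(600,480),interpolation=cv2.INTER_CUBIC)
cv2.imwrite("pics/sc5.png",q[:,:,::-1]); cv2.imwrite("pics/wr5.png",p[:,:,::-1])
E
python3 s5.py
```

```text
low t 27.73 ee [0.5047 0.2852 0.1347] F [-0.  -0.6 -0.1] w 0.748 gf 0.0
grip t 28.14 ee [0.5046 0.2852 0.1346] F [-0.4 -0.2  5.5] w 0.319 gf 59.5
lift t 28.61 ee [0.5042 0.285  0.1501] F [-0.9  0.3 -3.7] w 0.321 gf 59.1
up t 29.46 ee [0.5039 0.2848 0.2539] F [ 0.1 -0.7 -3.5] w 0.316 gf 59.4
above t 31.81 ee [ 0.648  -0.0497  0.1757] F [ 0.8 -0.1 -3.2] w 0.326 gf 59.4
```

View pics/sc5.png

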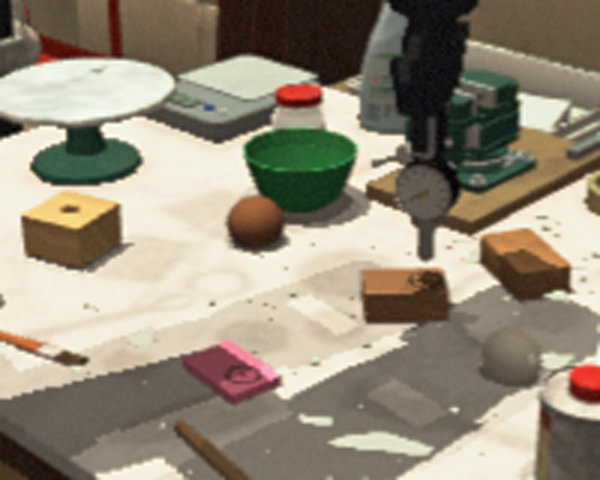

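View pics/wr5.png

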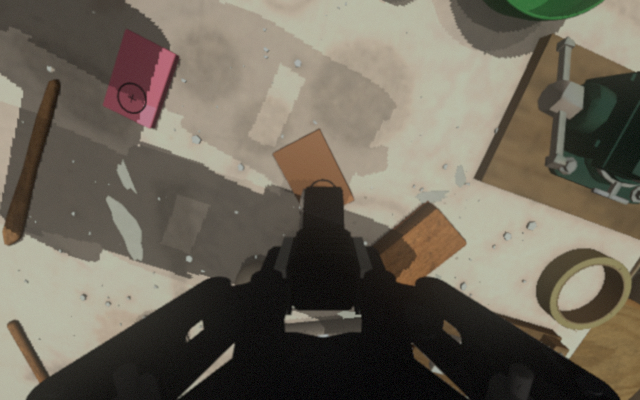

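The scene view shows the gauge upright, with its foot at crop (427,255) above the ring at (428,280) on the flush pile. The wrist view shows the grip centred. Now the press, in small steps with force checks.

```bash
cat > s6.py <<'E'
from h import *
rx,ry=0.6478,-0.0496; f0=np.load("f0.npy")
lin(rx,ry,0.162,0.06); z=0.162; L=[]
while z>0.145:
    z-=0.0005 if z>0.1535 else 0.0003
    lin(rx,ry,z,0.02); manip.dwell(.1)
    f=np.mean([np.array(manip.current_force())-f0 for _ in range(3)],0); L.append((round(z,4),round(f[2],1)))
    if f[2]>9.5: break
print(L); manip.dwell(.5); st("pressed"); print(np.array(manip.current_force())-f0, np.round(manip.current_ft_torque(),2))
q,_=manip.grab_frame("scene"); q=cv2.resize(q[170:250,320:400],(600,600),interpolation=cv2.INTER_CUBIC)
cv2.imwrite("pics/sc6.png",q[:,:,::-1])
E
python3 s6.py
```

```text
[(0.1615, np.float64(0.2)), (0.161, np.float64(0.6)), (0.1605, np.float64(-0.3)), (0.16, np.float64(-0.4)), (0.1595, np.float64(0.5)), (0.159, np.float64(0.6)), (0.1585, np.float64(-0.0)), (0.158, np.float64(0.0)), (0.1575, np.float64(0.2)), (0.157, np.float64(1.3)), (0.1565, np.float64(1.8)), (0.156, np.float64(2.2)), (0.1555, np.float64(2.1)), (0.155, np.float64(3.1)), (0.1545, np.float64(3.2)), (0.154, np.float64(2.8)), (0.1535, np.float64(3.7)), (0.1532, np.float64(3.4)), (0.1529, np.float64(3.8)), (0.1526, np.float64(5.9)), (0.1523, np.float64(9.0)), (0.152, np.float64(10.0))]
pressed t 40.48 ee [ 0.648  -0.0496  0.1526] F [-1.7  0.   7. ] w 0.319 gf 60.8
[-2.52988191  0.10365846 10.20675567] [ 0.02  0.31 -0.03]
```

View pics/sc6.png

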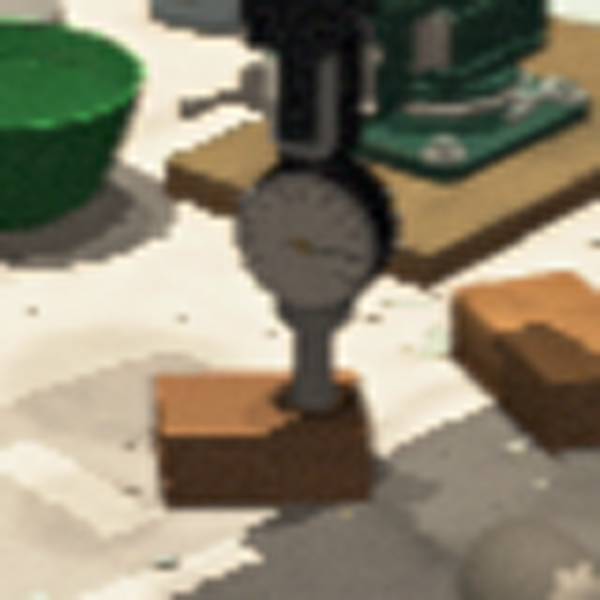

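Run:
```python
from h import *
k=manip.get_calibration("scene"); K=np.array(k["camera_matrix"])
rv=cv2.Rodrigues(np.array(k["R"]))[0]
a=np.linspace(0,6.28,9)[:,None]; c=np.array([.6478,-.0496,.03])
pts=np.vstack([c]+[c+0.013*np.hstack([np.cos(a),np.sin(a),0*a])])
u=cv2.projectPoints(pts,rv,np.array(k["t"]),K,np.array([k["k1"],0,0,0,0.]))[0].reshape(-1,2)
print(((u-[320,170])*7.5).round())
print(manip.current_force()[2]-np.load("f0.npy")[2], manip.current_time())
```

```text
[[306. 398.]
 [329. 386.]
 [303. 382.]
 [279. 387.]
 [270. 399.]
 [283. 411.]
 [310. 415.]
 [334. 410.]
 [342. 398.]
 [329. 386.]]
10.463019187661365 40.525
```

```bash
python3 -c "
from bench import manip
print(manip.sign_off())"
```

```text
the job is handed in; nothing more can be done
None
```

I piled the three tan plates flush with the ring plate on top, mark up, then pressed the gauge upright inside the ring at about 10 N, plunger in and foot seated as far as force, travel and camera show, and handed the job in at about 40.5 s, still holding it there; the verdict was not shown.

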